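Press a pin home with locking pliers and release them

ROBOT

A 7-joint arm with a two-finger parallel gripper is mounted at the origin on the work surface; the furniture and walls round the work are solid. World frame = base frame: x ahead of the robot, y to its left, z up, the work surface at z = 0. Lengths are in m, angles in rad, forces in N, time in s.
With the tool pointing down it reaches from about 0.4 to 0.85 m from the base axis. Payload 4.5 kg.
Tool frame: the origin (TCP) lies on the centre line of the jaws, within the pads' length; the fingertips stand 17 mm ahead of it and the grasp point (between the pads) lies 2 mm behind it (r.tip_reach is the distance from the TCP to the fingertips, in m); z points along the fingers, y is the line along which they close (so a half turn about z gives the same grasp; the last joint's range is limited). The gripper opens to 88 mm and grips with 3 to 60 N. Pads are 18 mm wide; open, the fingers measure 123 mm over their backs; the gripper's body (75 mm by 187 mm) begins 45 mm behind the grasp point.
Start: joints at [-1.133, 0.689, -0.195, 1.565, 0.157, 0.902, -0.215], TCP at [0.246, 0.575, 0.256] pointing down, gripper open.
Joint ranges: [-3.01, 3.01], [-0.46, 2.08], [-1.47, 1.51], [0.13, 2.56], [-1, 4.14], [0.04, 2.09], [-2.66, 2.66]. Speed limits (rad/s): [2.57, 2.57, 3.14, 3.14, 3.14, 3.14, 3.14].

INTERFACE

Orientations are given as a unit quaternion [x, y, z, w].
In Python, from plant import r gives the robot as it stands.
- The arm moves only by the tool step_arm, never from a script. Its argument "steps" is a list of rows, each a list of 7 numbers: the shift along the tool's x, y, z in cm, then the turn, a rotation vector about the tool's x, y, z in degrees, then the gripper's target within -1 to 1 (shut at 1, half-way at 0, fully open at -1). A call has 1 to 8 rows; each row shifts and turns the commanded pose from where the row before left it, along the tool's axes as they then stand; what a row does not reach is not made up. A row lasts 1/8 s, in which the tool goes at most 62.5 mm and 10.7 degrees, less where a joint would pass 70% of its speed; a pose out of reach is approached as far as the arm can. A call with a gripper value outside its range is refused whole. The fingers move at their own pace and stop on an object; "force" is the grip in N (left out, the last holds). Time passes only in rows, so rows that do not move let the fingers close. It gives the time, the measured TCP pose, the force, the opening and the grip force at its end, in the units of the state.
- r.get_state(): the state, without advancing time (a new reading comes with each control period).
- r.snapshot(name): name is "scene" or "top" or "wrist"; returns a dict with "pixels" (384x512x3 uint8, red, green, blue), "fx", "fy", "cx", "cy" (pixels), "cam_to_world" (4x4, takes a point from camera to world coordinates). Camera axes: x right, y down, z forward; pixel columns grow to the right and rows downward; lengths in m; the calibration is good to about 2 mm. The wrist camera is an equidistant fisheye: a pixel r from the principal point sees the ray r / f radians off the axis. A picture is of the moment at which its call begins. There is no depth.
- r.finish_job(): hands the job in; it is judged then, once.
The state is a dict: "clock": time; "q": joint angles; "qd": joint speeds; "joint_torque": joint torques, N m; "tool_pos": TCP position; "eef_rot": TCP orientation; "contact_force": force on the tool from outside, world axes, zero at the start; "moment": the same for the moment, N m; "opening": opening from 0.0 (shut) to 1.0 (fully open); "finger_force": force on a finger pad.
Only numpy, scipy, OpenCV 4.12 (cv2) and the standard library are available. Lean on these libraries where they do the work, as an engineer would, in place of code of your own. Each camera call takes 0.05 s, during which the arm holds its last target. There are 200 camera calls.

TASK

One of the two bench-mounted locking pliers, the pair with blue grips, has a wooden block under its jaw with a steel pin still standing proud. Push that pair's handle down until it goes over centre and stays locked by itself, so that the jaw presses the pin fully home; then take the hand off and press down its red release lever so that it springs open again. Leave the block sitting where it is and leave the green pair alone.

Things in the scene. Friction and masses are not known exactly. Their poses are not given: they have to be found in the camera images.
- blue_clamp: Locking pliers with blue grips on a 268 x 70 mm base plate fixed to the bench; origin under the plate's middle, x from handle to jaw, y across, z up. The hinge lies across at x = 45 mm, 108 mm above the bench; jaw and block at x = 95 mm, handle and red release lever towards -x, all on the centre line.
- blue_handle_end (a point): Where to press the handle: upper face of its blue grip (75 mm long, 22 wide, 16 thick), 110 mm from the hinge, 30 mm from the rear end. Open, it slopes up to the rear by 0.70 rad, this point 185 mm above the bench; locked, it is level, its top 116 mm high, this point 31 mm farther back; a straight push down on it works. It takes up to 8 N; dead centre is 10 mm above locked, then it pulls itself down and stays.
- blue_handle (a joint): Handle of the blue pliers, rad: 0 fully open (sprung up), grows as it is pushed down, dead centre at 0.58, 0.70 locked on its stop.
- blue_release_end (a point): Middle of the top of the red release lever's pad (28 mm along x, 24 mm wide), at the rear beyond the handle's end: clamp x = -155 mm, 87 mm above the bench. A sprung rocker: pressing the pad down (about 4 N; 24 mm of travel, 15 is enough) kicks the locked handle over centre, and the handle springs up by itself; let go, the lever comes back up.
- blue_release (a joint): Release lever of the blue pliers, rad: 0 up at rest, grows as its pad is pressed down, 0.40 at its stop.
- pin (a joint): Steel pin in the block's top (head 18 mm across, 4 mm thick), m: 0 with the head's underside 7 mm above the wood, 0.007 fully home with the head against the wood. It is tight and stays where it is pushed.
- block_center (a point): Centre of the loose wooden block, 45 mm along the pliers, 60 mm across, 40 mm high, standing on the blue pliers' rubber anvil (12 mm above the bench) under the jaw.
- green_handle (a joint): Handle of the other, empty pliers, alike but with green grips, rad: 0 open. Not to be used.
There are look-alikes about, which are no part of the job. Leave any turquoise look-alike of the part that bears pin alone.

How it is judged:
By the outcome, as a careful person would: the job done as asked, in the order asked, and still so for the second after the job is handed in, with the robot touching nothing.
It also fails if it takes over 35 s, if anything falls off the work surface, if the arm or the gripper's body presses on something with over 40 N, if the wrist force passes 120 N, or if a joint passes its speed limit or range.

## Working session

There is one attempt and no reset: what is moved stays moved. The work goes in short steps, Python scripts to look and compute and a tool call to move; the robot and the scene stay as the last step left them, time stands still between calls to the robot, and variables do not carry over. Pictures are saved under pics/ and viewed, at most 10 in all, crops included, and the job is handed in when it is done.

Besides the shell and the picture viewer there is one more tool, called in YAML: its name, and indented under it one key for each argument. step_arm: Moves the arm, as the interface text tells. Its arguments: {"type":"object","properties":{"steps":{"type":"array","items":{"type":"array","items":{"type":"number"}}},"force":{"type":"number"}},"required":["steps"]}

```bash
mkdir -p pics
cat > h.py <<'E'
import numpy as np,cv2
from plant import r
def snap(n,f):
    s=r.snapshot(n);cv2.imwrite('pics/'+f,s['pixels'][:,:,::-1]);np.save('pics/'+f+'.npy',{k:s[k] for k in s if k!='pixels'},allow_pickle=True);return s
def onz(f,u,v,z):
    s=np.load('pics/'+f+'.npy',allow_pickle=True).item();T=np.array(s['cam_to_world'])
    d=T[:3,:3]@[(u-s['cx'])/s['fx'],(v-s['cy'])/s['fy'],1];o=T[:3,3]
    return o+d*(z-o[2])/d[2]
E
python3 - <<'E'
from h import *
a=snap('scene','s1.png');b=snap('top','t1.png')
for s in(a,b):print(np.round(s['cam_to_world'],3),s['fx'])
print(r.get_state())
E
```

```text
[[ 0.492 -0.473  0.731 -0.388]
 [-0.87  -0.26   0.418 -0.591]
 [-0.007 -0.842 -0.539  0.75 ]
 [ 0.     0.     0.     1.   ]] 459.90292185428257
[[ 0.119 -0.971  0.209  0.294]
 [-0.993 -0.116  0.028 -0.105]
 [-0.003 -0.211 -0.978  0.976]
 [ 0.     0.     0.     1.   ]] 365.76916818626063
{'clock': 0.1, 'q': array([-1.1332129 ,  0.68987998, -0.19450905,  1.56621106,  0.15726743,
        0.90244997, -0.21509789]), 'qd': array([ 7.08826790e-06, -1.23050420e-03, -1.22162809e-03, -3.36239231e-03,
       -1.32463082e-03,  1.86331061e-04, -3.61109861e-04]), 'joint_torque': array([-3.24745379e-03, -5.28505075e+01, -1.27153616e+00, -1.53836632e+01,
       -5.25481172e-02,  2.01927818e-03,  3.73990724e-05]), 'tool_pos': array([0.24539496, 0.57425384, 0.25501018]), 'eef_rot': array([ 2.00500315e-01,  9.79693326e-01, -7.73349252e-04, -1.12444864e-04]), 'contact_force': array([-0.71205499, -0.2131462 , -0.29128617]), 'moment': array([ 0.02746218, -0.01331614,  0.02601643]), 'finger_force': 0.0, 'opening': 1.0029694184608824}
```

View pics/s1.png

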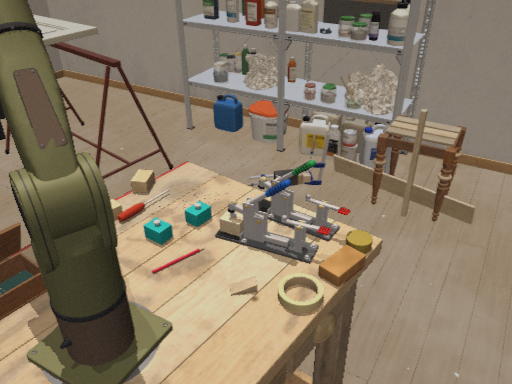

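View pics/t1.png

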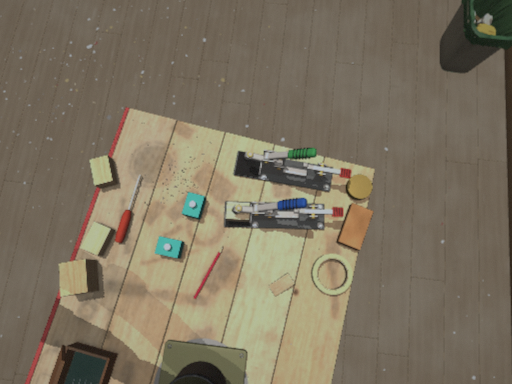

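The scene picture shows both pliers: blue grip at about (290,182), green grip at about (305,170). The top picture has blue grip (292,204), green grip (302,154), the wood block on the blue pair's anvil (238,211), red release pads (337,212) and (345,173), and turquoise look-alike blocks at (194,206) and (170,247). The blue pair with the wooden block is the target, and I'll confirm it in a crop.

Run:
```python
from h import *
im=cv2.imread('pics/t1.png')[140:240,215:365];cv2.imwrite('pics/t1c.png',cv2.resize(im,None,fx=5,fy=5,interpolation=cv2.INTER_CUBIC))
im=cv2.imread('pics/s1.png')[150:270,210:360];cv2.imwrite('pics/s1c.png',cv2.resize(im,None,fx=5,fy=5,interpolation=cv2.INTER_CUBIC))
```

```text
(no output)
```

View pics/t1c.png

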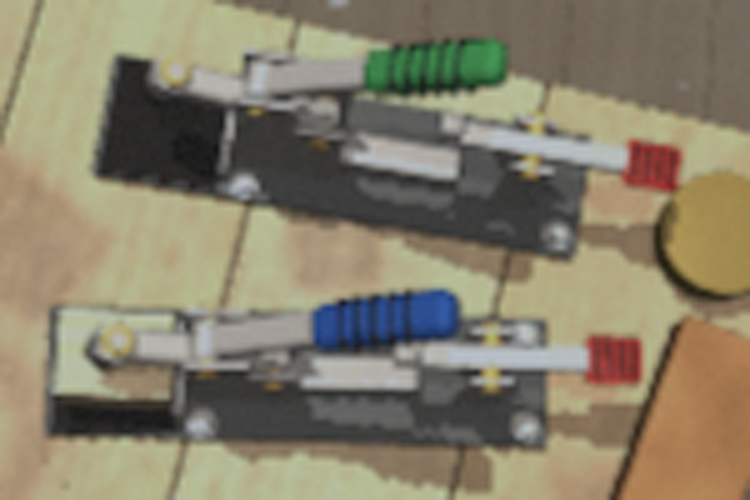

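View pics/s1c.png

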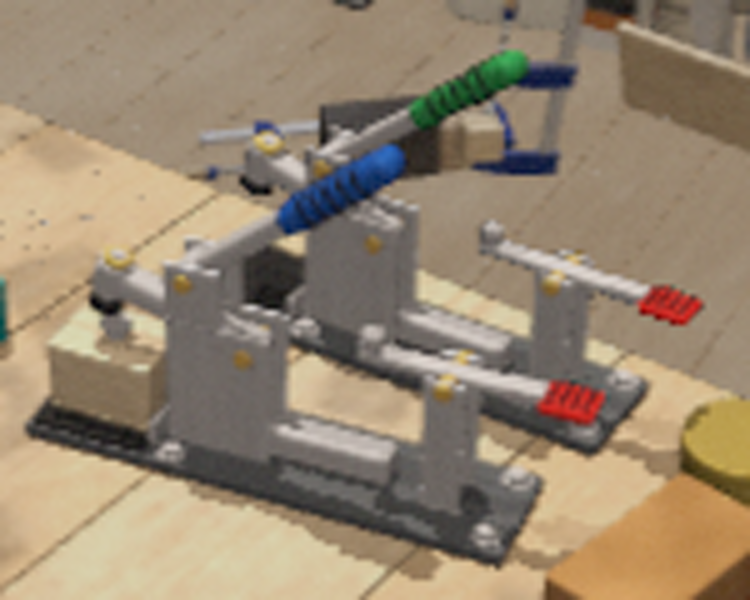

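The crops confirm it. The blue-gripped pair (top crop: grip (388,318), pad (614,360)) has the wooden block with a light pin under its jaw; the green pair's anvil is empty.

Run:
```python
from h import *
T=lambda u,v,z:onz('t1.png',215+(u+.5)/5-.5,140+(v+.5)/5-.5,z)
S=lambda u,v,z:onz('s1.png',210+(u+.5)/5-.5,150+(v+.5)/5-.5,z)
c=[T(*p,.008) for p in[(50,310),(547,318),(545,447),(45,437)]]
print(np.round(c,3),[np.linalg.norm(c[i]-c[(i+1)%4]) for i in range(4)])
m=np.mean(c,0);ax=(c[0]+c[3]-c[1]-c[2])[:2];ax/=np.linalg.norm(ax);print('mid',m,'x',ax,np.degrees(np.arctan2(ax[1],ax[0])))
print('pad',T(614,360,.087),S(571,402,.087),'pred',m[:2]-.155*ax)
hx=.045-.110*np.cos(.7)
print('handle',T(400,317,.185),S(352,178,.185),'pred',m[:2]-.039*ax,'locked',m[:2]-.070*ax)
print('green pad',T(655,165,.087),'green grip',T(435,65,.185), 'green end',T(505,60,.21))
print('tin',T(735,235,.03),'box',T(700,400,.04))
from scipy.spatial.transform import Rotation as R
M=R.from_quat(r.get_state()['eef_rot']).as_matrix();print(np.round(M,3))
```

```text
[[ 0.468  0.002  0.008]
 [ 0.496 -0.265  0.008]
 [ 0.426 -0.269  0.008]
 [ 0.4   -0.005  0.008]] [np.float64(0.2676616203984176), np.float64(0.06965306292833752), np.float64(0.26530765668866074), np.float64(0.0686889012391287)]
mid [ 0.44753323 -0.13441252  0.008     ] x [-0.10056965  0.99493002] 95.77197412976554
pad [ 0.46220522 -0.28608485  0.087     ] [ 0.45464658 -0.28435999  0.087     ] pred [ 0.46312153 -0.28862667]
handle [ 0.45165433 -0.17134107  0.185     ] [ 0.4435076  -0.17026906  0.185     ] pred [ 0.45145545 -0.17321479] locked [ 0.45457311 -0.20405762]
green pad [ 0.56380032 -0.29940088  0.087     ] green grip [ 0.56921193 -0.17587546  0.185     ] green end [ 0.56644878 -0.2039454   0.21      ]
tin [ 0.54764571 -0.35658832  0.03      ] box [ 0.45550639 -0.34112324  0.04      ]
[[-0.92   0.393 -0.001]
 [ 0.393  0.92  -0.001]
 [-0.    -0.002 -1.   ]]
```

step_arm:
  steps:
    - [-4.8, -3.05, -0.4, 0, 0, 0, 1]
    - [-4.8, -3.05, -0.4, 0, 0, 0, 1]
    - [-4.8, -3.05, -0.4, 0, 0, 0, 1]
    - [-4.8, -3.05, -0.4, 0, 0, 0, 1]
    - [-4.8, -3.05, -0.4, 0, 0, 0, 1]
    - [-4.8, -3.05, -0.4, 0, 0, 0, 1]
    - [-4.8, -3.05, -0.4, 0, 0, 0, 1]
    - [-4.8, -3.05, -0.4, 0, 0, 0, 1]

```text
clock: 1.1
tool_pos: [0.5035, 0.1978, 0.2876]
eef_rot: [0.2, 0.98, -0.0, -0.0]
contact_force: [0.4, 1.3, -0.1]
opening: 0.114
finger_force: 0.0
```

step_arm:
  steps:
    - [-1.25, -4.5, 0, 0, 0, 0, 1]
    - [-1.25, -4.5, 0, 0, 0, 0, 1]
    - [-1.25, -4.5, 0, 0, 0, 0, 1]
    - [-1.25, -4.5, 0, 0, 0, 0, 1]
    - [-1.25, -4.5, 0, 0, 0, 0, 1]
    - [-1.25, -4.5, 0, 0, 0, 0, 1]
    - [-1.25, -4.5, 0, 0, 0, 0, 1]
    - [-1.25, -4.5, 0, 0, 0, 0, 1]

```text
clock: 2.1
tool_pos: [0.4528, -0.1723, 0.2875]
eef_rot: [0.2, 0.98, 0.0, -0.0]
contact_force: [0.4, 0.8, 0.5]
opening: 0.004
finger_force: 0.0
```

step_arm:
  steps:
    - [0, 0, 0, 0, 0, 10, 1]
    - [0, 0, 0, 0, 0, 10, 1]
    - [0, 0, 0, 0, 0, 10, 1]
    - [0, 0, 0, 0, 0, 10, 1]
    - [0, 0, 0, 0, 0, 10, 1]
    - [0, 0, 0, 0, 0, 10, 1]
    - [0, 0, 0, 0, 0, 10, 1]
    - [0, 0, 0, 0, 0, 10, 1]

```text
clock: 3.1
tool_pos: [0.4531, -0.1706, 0.2874]
eef_rot: [0.785, 0.619, -0.0, -0.0]
contact_force: [-0.7, -0.3, 0.0]
opening: 0.004
finger_force: 0.0
```

step_arm:
  steps:
    - [0, 0, 0, 0, 0, 10, 1]
    - [0, 0, 0, 0, 0, 10, 1]
    - [0, 0, 0, 0, 0, 10, 1]
    - [0, 0, 0, 0, 0, 10, 1]
    - [0, 0, 0, 0, 0, 10, 1]
    - [0, 0, 0, 0, 0, 10, 1]
    - [0, 0, 0, 0, 0, 10, 1]
    - [0, 0, 0, 0, 0, 1, 1]

```text
clock: 4.1
tool_pos: [0.4532, -0.1706, 0.2874]
eef_rot: [0.999, 0.052, -0.0, 0.0]
contact_force: [0.2, -0.0, 0.9]
opening: 0.007
finger_force: 0.0
```

```bash
cat > go.py <<'E'
from h import *
import sys
from scipy.spatial.transform import Rotation as R
s=r.get_state();M=R.from_quat(s['eef_rot']).as_matrix()
t=np.array(list(map(float,sys.argv[1:4])))
print(s['clock'],np.round(s['tool_pos'],4),np.round(M,3).tolist(),'yaw y',np.degrees(np.arctan2(M[1,1],M[0,1])),'q',np.round(s['q'],2),'F',np.round(s['contact_force'],1),s['opening'])
print('tool shift cm',np.round(M.T@(t-s['tool_pos'])*100,2),r.tip_reach)
E
python3 go.py .451 -.169 .215; python3 -c "
from h import *
snap('wrist','w1.png');snap('scene','s2.png')
a=cv2.imread('pics/s2.png')[60:280,200:400];cv2.imwrite('pics/s2c.png',cv2.resize(a,None,fx=2.7,fy=2.7))"
```

```text
4.1 [ 0.4532 -0.1706  0.2874] [[0.995, 0.103, -0.001], [0.103, -0.995, -0.0], [-0.001, -0.0, -1.0]] yaw y -84.07099315624153 q [-0.07  0.51  0.53  1.96 -0.36  0.77 -0.8 ] F [ 0.2 -0.   0.9] 0.006676789454754538
tool shift cm [-0.19 -0.18  7.24] 0.017
```

View pics/s2c.png

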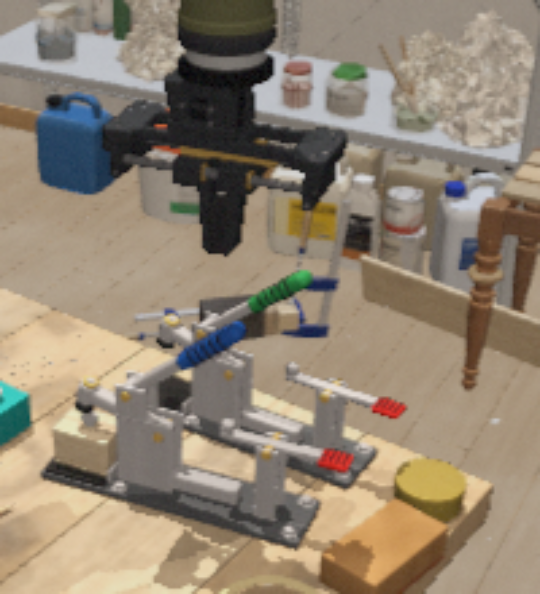

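View pics/w1.png

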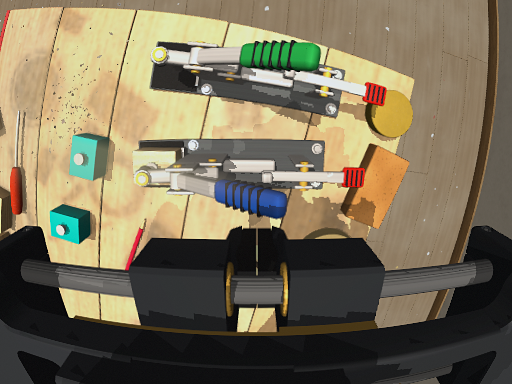

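The scene crop shows the closed gripper poised above the blue grip at (210,340), clear of the green one at (280,290). The wrist view shows the fingers in line with the clamp axis.

step_arm:
  steps:
    - [-0.2, 0, 2.2, 0, 0, 0, 1]
    - [0, 0, 2.2, 0, 0, 0, 1]
    - [0, 0, 2.0, 0, 0, 0, 1]
    - [0, 0, 0.7, 0, 0, 0, 1]
    - [0, 0, 0.7, 0, 0, 0, 1]
    - [0, 0, 0.7, 0, 0, 0, 1]

```text
clock: 4.95
tool_pos: [0.4518, -0.1713, 0.2029]
eef_rot: [0.999, 0.051, 0.001, 0.0]
contact_force: [0.1, -0.8, 1.3]
opening: 0.007
finger_force: 0.5
```

```bash
python3 go.py .451 -.170 .133
```

```text
4.95 [ 0.4518 -0.1713  0.2029] [[0.995, 0.103, 0.001], [0.103, -0.995, -0.0], [0.001, 0.001, -1.0]] yaw y -84.11235725230901 q [ 0.01  0.63  0.41  2.06 -0.48  0.54 -0.7 ] F [ 0.1 -0.8  1.3] 0.00680306623300109
tool shift cm [-0.08 -0.14  6.99] 0.017
```

step_arm:
  steps:
    - [0, 0, 0.9, 0, 0, 0, 1]
    - [0, 0, 0.9, 0, 0, 0, 1]
    - [0, 0, 0.9, 0, 0, 0, 1]
    - [0, 0, 0.9, 0, 0, 0, 1]
    - [0, 0, 0.9, 0, 0, 0, 1]

```text
clock: 5.58
tool_pos: [0.4523, -0.1729, 0.1579]
eef_rot: [0.999, 0.051, 0.001, 0.002]
contact_force: [-0.5, -3.1, 6.0]
opening: 0.006
finger_force: 3.0
```

step_arm:
  steps:
    - [0, 0, 0.6, 0, 0, 0, 1]
    - [0, 0, 0.6, 0, 0, 0, 1]
    - [0, 0, 0.5, 0, 0, 0, 1]

```text
clock: 5.95
tool_pos: [0.4514, -0.1711, 0.1403]
eef_rot: [0.999, 0.051, 0.0, 0.0]
contact_force: [1.4, -2.0, 0.8]
opening: 0.005
finger_force: 0.4
```

step_arm:
  steps:
    - [0, 0, 0.4, 0, 0, 0, 1]
    - [0, 0, 0.2, 0, 0, 0, 1]
    - [0, 0, 0, 0, 0, 0, 1]

```text
clock: 6.32
tool_pos: [0.4511, -0.1706, 0.1344]
eef_rot: [0.999, 0.051, -0.0, -0.0]
contact_force: [0.4, 0.2, -0.1]
opening: 0.005
finger_force: 0.0
```

The force fell to zero past dead centre, so the handle pulled itself down. One light press to confirm the stop, then lift off and look.

step_arm:
  steps:
    - [0, 0, 0.2, 0, 0, 0, 1]
    - [0, 0, 0.1, 0, 0, 0, 1]
    - [0, 0, 0, 0, 0, 0, 1]

```text
clock: 6.7
tool_pos: [0.4514, -0.1709, 0.133]
eef_rot: [0.999, 0.051, 0.001, -0.0]
contact_force: [-2.0, 1.8, 15.4]
opening: 0.008
finger_force: 7.6
```

step_arm:
  steps:
    - [0, 0, -3, 0, 0, 0, 1]
    - [0, 0, -5, 0, 0, 0, 1]
    - [0, 2, -4, 0, 0, 0, 1]
    - [0, 4, 0, 0, 0, 0, 1]
    - [0, 4, 0, 0, 0, 0, 1]
    - [0, 2, 0, 0, 0, 0, 1]

```text
clock: 7.45
tool_pos: [0.4633, -0.2924, 0.2519]
eef_rot: [0.999, 0.05, 0.0, 0.0]
contact_force: [-0.1, 0.2, 0.3]
opening: 0.007
finger_force: 0.0
```

```bash
python3 go.py .462 -.287 .12;python3 -c "
from h import *
snap('scene','s3.png')
a=cv2.imread('pics/s3.png')[140:280,200:360];cv2.imwrite('pics/s3c.png',cv2.resize(a,None,fx=4.2,fy=4.2,interpolation=2))"
```

```text
7.45 [ 0.4633 -0.2924  0.2519] [[0.995, 0.1, 0.0], [0.1, -0.995, -0.001], [0.0, 0.001, -1.0]] yaw y -84.25591535781983 q [ 0.2   0.64  0.47  1.83 -0.4   0.77 -0.59] F [-0.1  0.2  0.3] 0.0074621970690920926
tool shift cm [-0.08 -0.56 13.19] 0.017
```

View pics/s3c.png

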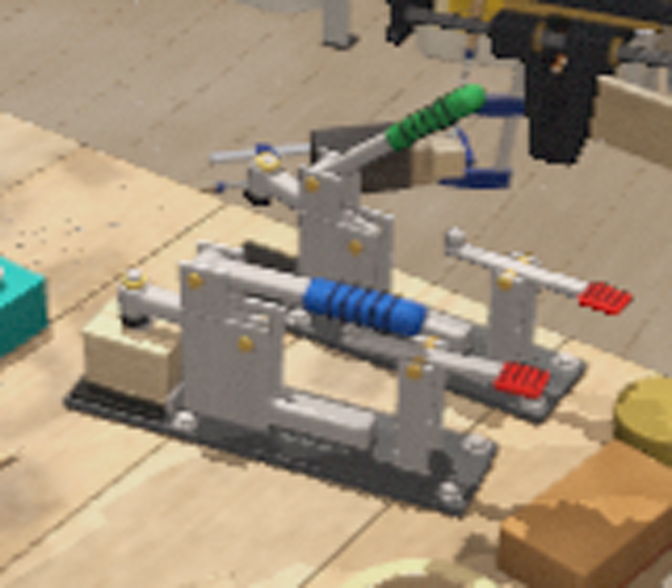

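The blue handle at (365,305) lies level and locked with the hand off. The jaw sits on the pin head at (133,312), and the block has not moved. Now I'll turn the hand across the clamp and go for the red pad.

step_arm:
  steps:
    - [0, -0.4, 0, 0, 0, -10, 1]
    - [0, 0, 0, 0, 0, -10, 1]
    - [0, 0, 0, 0, 0, -10, 1]
    - [0, 0, 0, 0, 0, -10, 1]
    - [0, 0, 0, 0, 0, -10, 1]
    - [0, 0, 0, 0, 0, -10, 1]
    - [0, 0, 0, 0, 0, -10, 1]
    - [0, 0, 0, 0, 0, -10, 1]

```text
clock: 8.5
tool_pos: [0.463, -0.2846, 0.2514]
eef_rot: [0.73, 0.684, 0.0, -0.001]
contact_force: [-0.2, -0.5, 0.2]
opening: 0.002
finger_force: 0.0
```

step_arm:
  steps:
    - [0, 0, 0, 0, 0, -10, 1]
    - [0, 0, 3, 0, 0, 0, 1]
    - [0, 0, 4, 0, 0, 0, 1]
    - [0, 0, 4, 0, 0, 0, 1]
    - [0, 0, 1.5, 0, 0, 0, 1]
    - [0, 0, 0, 0, 0, 0, 1]

```text
clock: 9.25
tool_pos: [0.463, -0.2855, 0.1263]
eef_rot: [0.67, 0.743, -0.0, -0.001]
contact_force: [-0.4, -0.7, 0.5]
opening: 0.002
finger_force: 0.0
```

```bash
python3 go.py .461 -.288 .085;python3 -c "
from h import *
snap('scene','s4.png')
a=cv2.imread('pics/s4.png')[140:280,200:360];cv2.imwrite('pics/s4c.png',cv2.resize(a,None,fx=4.2,fy=4.2,interpolation=2))"
```

```text
9.25 [ 0.463  -0.2855  0.1263] [[-0.103, 0.995, -0.002], [0.995, 0.103, 0.001], [0.001, -0.001, -1.0]] yaw y 5.913646552270564 q [ 0.47  0.78 -0.01  1.92  0.01  0.44  0.56] F [-0.4 -0.7  0.5] 0.0019036016250343888
tool shift cm [-0.24 -0.22  4.13] 0.017
```

View pics/s4c.png

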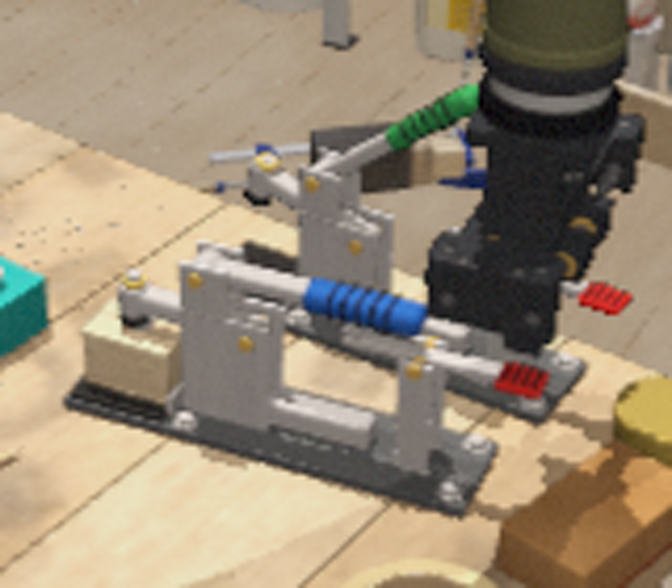

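The tips at (515,345) hang about 22 mm above the red pad (521,380), and the body is clear of the locked handle.

step_arm:
  steps:
    - [-0.2, -0.2, 1.6, 0, 0, 0, 1]
    - [0, 0, 0.6, 0, 0, 0, 1]
    - [0, 0, 0.6, 0, 0, 0, 1]
    - [0, 0, 0.6, 0, 0, 0, 1]
    - [0, 0, 0.6, 0, 0, 0, 1]
    - [0, 0, 0.2, 0, 0, 0, 1]
    - [0, 0, 0, 0, 0, 0, 1]

```text
clock: 10.18
tool_pos: [0.4614, -0.2882, 0.0846]
eef_rot: [0.67, 0.742, 0.0, -0.0]
contact_force: [-0.7, 1.1, 3.3]
opening: 0.005
finger_force: 1.6
```

```bash
python3 go.py .461 -.288 .085;python3 -c "
from h import *
snap('scene','s5.png')
a=cv2.imread('pics/s5.png')[140:280,200:360];cv2.imwrite('pics/s5c.png',cv2.resize(a,None,fx=4.2,fy=4.2,interpolation=2))"
```

```text
10.175 [ 0.4614 -0.2882  0.0846] [[-0.103, 0.995, -0.0], [0.995, 0.103, 0.001], [0.001, -0.0, -1.0]] yaw y 5.887842095752704 q [ 0.48  0.85 -0.01  1.94  0.01  0.35  0.56] F [-0.7  1.1  3.3] 0.004795479144112654
tool shift cm [ 0.03 -0.04 -0.04] 0.017
```

View pics/s5c.png

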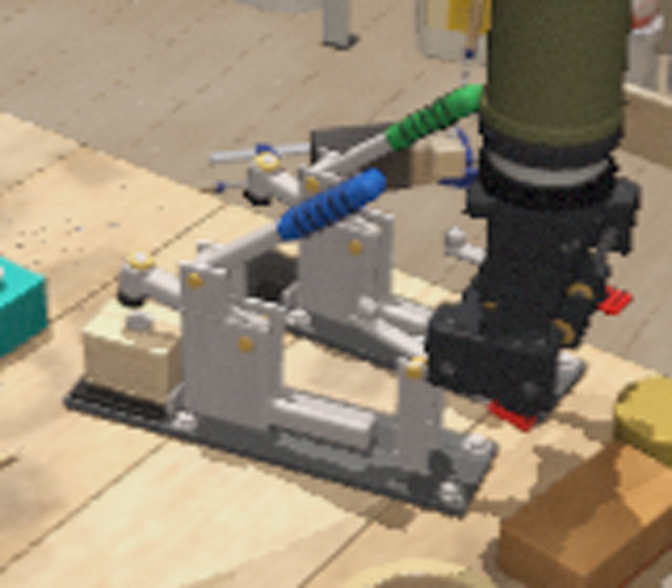

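The pad is pressed and the blue handle has sprung up (335,205). The jaw is off the pin, whose head now lies flat on the wood (140,322). Lift off straight up, let it settle, and hand in.

step_arm:
  steps:
    - [0, 0, -1.5, 0, 0, 0, 1]
    - [0, 0, -3, 0, 0, 0, 1]
    - [0, 0, -5, 0, 0, 0, 1]
    - [0, 0, -5, 0, 0, 0, 1]
    - [0, 0, -4, 0, 0, 0, 1]
    - [0, 0, 0, 0, 0, 0, 1]
    - [0, 0, 0, 0, 0, 0, 1]

```text
clock: 11.1
tool_pos: [0.461, -0.2884, 0.2697]
eef_rot: [0.67, 0.742, -0.0, -0.0]
contact_force: [-0.5, 0.2, -0.1]
opening: 0.005
finger_force: 0.0
```

```bash
python3 go.py .461 -.288 .27;python3 -c "
from h import *
snap('scene','s6.png')
a=cv2.imread('pics/s6.png')[140:280,200:360];cv2.imwrite('pics/s6c.png',cv2.resize(a,None,fx=4.2,fy=4.2,interpolation=2))"
```

```text
11.1 [ 0.461  -0.2884  0.2697] [[-0.102, 0.995, -0.0], [0.995, 0.102, 0.0], [0.0, -0.0, -1.0]] yaw y 5.86226603257758 q [ 0.48  0.56 -0.    1.8   0.    0.78  0.57] F [-0.5  0.2 -0.1] 0.005284403250552402
tool shift cm [ 0.04  0.   -0.03] 0.017
```

View pics/s6c.png

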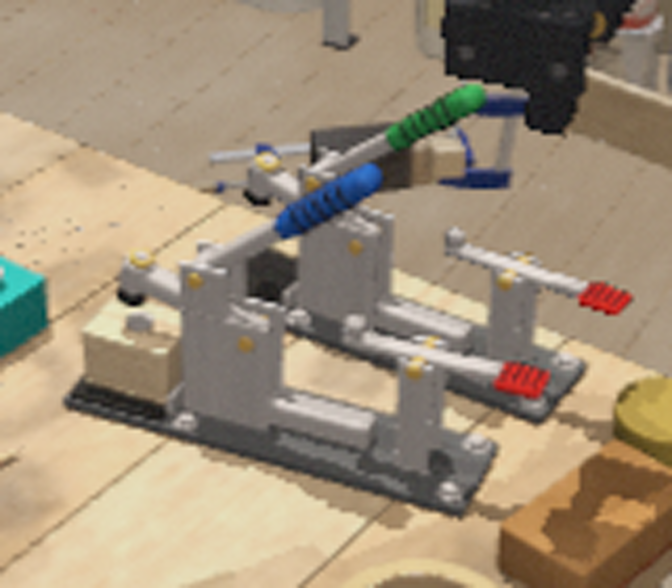

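The blue handle is open (330,200), its release lever is back up (521,378), the pin is home (140,322), the block is in place, and the green pair is untouched.

```bash
python3 -c "
from plant import r
print(r.finish_job())"
```

```text
the job is handed in; nothing more can be done
None
```

The job is handed in at about 11 s: the blue pliers locked by themselves with the pin pressed home, then sprang open when I pressed the red release lever, with the block still in place and the green pair untouched.

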